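# Gauge the brass bushing with a sprung bore gauge

## Task

Take the bore of the brass bushing with the bore gauge: squeeze its black pads to draw the plungers in, set it into the bushing until its disc rests on the rim and let go of the pads, then push the orange button fully down so that the plungers spring out against the wall, and let the button come up again, which locks them. Then lift the gauge out by its grey body (not the pads, which would spoil the size) and hang it back upright in its wooden stand, still at that size. Leave the bushings standing where they are and the other things on the bench undisturbed.

Things in the scene. Friction and masses are not known exactly. Their poses are not given: they have to be found in the camera images.
- gauge_center (a point): Centre of the bore gauge's grip section; z up, y along the plungers and the pads' squeeze. Gauge 0.47 kg, starts upright in the stand. Heights from here, mm: head underside -96, plungers -87, disc underside -51, disc top -47, grey body -22 to +20 (32 along x, 24 along y), top of orange button +36 up, +24 pushed. Gripping the body on its x faces (a quarter turn from the pads) leaves the size alone.
- gauge: The whole bore gauge; origin under the centre of its head, 96 mm below gauge_center; axes as gauge_center. The head is a round plug 33 mm in diameter; the disc above it is 64 mm in diameter and 4 mm thick.
- gauge_seat (a point): Centre of the underside of the gauge's disc, 51 mm below gauge_center; lies on the rim when the gauge is seated.
- plunger_left: Brass plunger pointing along the gauge's +y, 87 mm below gauge_center, in one piece with the black pad on that side: pad 24 mm wide (x), 32 mm high, centred at gauge_center's height, off the body's y face. Over both pads: 52 mm out, 40 mm squeezed fully in. Squeezing the pads along y (about 3 N; 30 N holds and carries the gauge) draws the plungers in, and they stay in when let go.
- plunger_right: The same on the gauge's -y side. The two slide independently, each 6 mm. With the button up, friction holds each where it is (over about 1 N on pad or plunger may shift it, and it may creep toward mid travel by some 0.2 mm/s); with the button fully down a spring drives both out until they meet the wall.
- tip_left (a point): Outer end of the left plunger. Tip to tip: 46 mm fully out (as at the start), 34 mm fully in.
- tip_right (a point): Outer end of the right plunger.
- button (a joint): Travel of the orange button on top of the gauge (18 mm in diameter), m: 0 = up, plungers held (locked); 0.012 = fully down, plungers sprung out. It springs back up by itself. Pushed straight down with 2 N rising to about 11 N, against a firm stop at the end.
- brass_bush_mouth (a point): Brass bushing, a loose upright tube of 0.9 kg, 68 mm outside diameter, 55 mm high, through bore of about 40 mm (the one to be gauged). The point is the centre of its upper rim, 55 mm above the bench; z up. Seated in it, the gauge's disc underside lies on this rim, gauge_center 51 mm above the point.
- steel_bush_mouth (a point): Steel bushing of the same outside size, with another bore (44 mm): not to be gauged. The point is the centre of its upper rim, 55 mm above the bench.
- stand_mouth (a point): Wooden stand for the gauge, fixed: a block 92 x 92 x 55 mm with a through hole 50 mm in diameter. The point is the centre of the hole's mouth in the top face, 55 mm above the bench; z up. The gauge hangs in it by its disc, gauge_center 51 mm above the point.
- tape_roll: Roll of black tape, 62 x 59 x 19 mm, lying flat, bystander. Origin under its centre.
- centre_punch: Steel centre punch lying on the bench, 118 mm long, 12 mm thick, bystander. Origin under its centre.
- steel_offcut: Steel offcut, 20 x 85 x 12 mm, bystander. Origin under its centre.

How it is judged:
By the outcome, as a careful person would: the job done as asked, in the order asked, and still so for the second after the job is handed in, with the robot touching nothing.
It also fails if it takes over 72 s, if anything falls off the work surface, if the arm or the gripper's body presses on something with over 40 N, if the wrist force passes 120 N, or if a joint passes its speed limit or range.

## Robot

A 6-joint arm with a two-finger parallel gripper is mounted at the origin on a cart in front of the work surface, level with it; the furniture and walls round the work are solid. World frame = base frame: x ahead of the robot, y to its left, z up, the work surface at z = 0. Lengths are in m, angles in rad, forces in N, time in s.
With the tool pointing down it reaches from about 0.3 to 0.85 m from the base axis. Payload 4.2 kg.
Tool frame: the origin (TCP) lies on the centre line of the jaws, within the pads' length; the fingertips stand 17 mm ahead of it and the grasp point (between the pads) lies 2 mm behind it; z points along the fingers, y is the direction in which the jaws open and shut (so a half turn about z gives the same grasp; the last joint's range is limited). The gripper opens to 91 mm and grips with 3 to 60 N. Pads are 32 mm wide; open, the fingers measure 118 mm over their backs; the gripper's body (76 mm by 178 mm) begins 60 mm behind the grasp point.
Start: joints at [-1.361, 0.32, 1.565, -0, 1.257, -0.02], TCP at [0.131, -0.56, 0.231] pointing down, gripper open.
Joint ranges: [-3.11, 3.11], [-0.84, 2.01], [0.21, 2.61], [-1.34, 4.49], [0.05, 2.63], [-2.56, 2.56]. Speed limits (rad/s): [2.57, 2.57, 3.14, 3.14, 3.14, 3.14].

## Interface

Orientations are given as a rotation vector (axis times angle).
In Python, from station import r gives the robot as it stands.
- The arm moves only by the tool step_arm, never from a script. Its argument "rows" is a list of rows, each an object of numbers: "x", "y", "z": the shift along the tool's x, y, z in mm; "ax", "ay", "az": the turn, a rotation vector about the tool's x, y, z in rad; "jaw": the finger opening in mm, from 0 to 91.2. In form: [{"x": .., "y": .., "z": .., "ax": .., "ay": .., "az": .., "jaw": ..}, ...]. A call has 1 to 20 rows; each row is the pose to reach, as a shift and turn from the pose measured when the call began, along the tool's axes at that moment; what a row does not reach only later rows make up. A row lasts 1/12 s, in which the tool goes at most 41.7 mm and 7.16 degrees, less where a joint would pass 70% of its speed; a pose out of reach is approached as far as the arm can. A call with a gripper value outside its range is refused whole. The fingers move at their own pace and stop on an object; "grip_force" is the grip in N (left out, the last holds). Time passes only in rows, so rows that repeat a pose let the fingers close. It gives the time, the measured TCP pose, the force and the opening at its end, in the units of the state.
- r.get_obs(): the state, without advancing time (a new reading comes with each control period).
- r.grab_frame(name): name is "side" or "top"; returns a dict with "image" (420x560x3 uint8, red, green, blue), "camera_matrix" (3x3 intrinsics, pixels), "R" (3x3) and "t" (3): a world point X has camera coordinates R X + t. Camera axes: x right, y down, z forward; pixel columns grow to the right and rows downward; lengths in m; the calibration is good to about 2 mm. A picture is of the moment at which its call begins. There is no depth.
- r.close_job(): hands the job in, once; it reports no verdict.
The state is a dict: "time_s": time; "joint_pos": joint angles; "qvel": joint speeds; "joint_torque": joint torques, N m; "tool_pos": TCP position; "tool_rot": TCP orientation; "ft_force": force on the tool from outside, world axes, zero at the start; "ft_torque": the same for the moment, N m; "width": finger opening in m.
Only numpy, scipy, OpenCV 4.12 (cv2) and the standard library are available. Lean on these libraries where they do the work, as an engineer would, in place of code of your own. Each camera call takes 0.05 s, during which the arm holds its last target. There are 200 camera calls.

## Working session

There is one attempt and no reset: what is moved stays moved. The work goes in short steps, Python scripts to look and compute and a tool call to move; the robot and the scene stay as the last step left them, time stands still between calls to the robot, and variables do not carry over. Pictures are saved under pics/ and viewed, about 8 in all and at most 12, crops included, and the job is handed in when it is done.

Besides the shell and the picture viewer there is one more tool, called after "Emit:" as name(argument=value, ...), one argument or row to a line, values as JSON. step_arm: Moves the arm, as the interface text tells. Its arguments: {"type":"object","properties":{"rows":{"type":"array","items":{"type":"object","properties":{"x":{"type":"number"},"y":{"type":"number"},"z":{"type":"number"},"ax":{"type":"number"},"ay":{"type":"number"},"az":{"type":"number"},"jaw":{"type":"number"}}}},"grip_force":{"type":"number"}},"required":["rows"]}

```bash
mkdir -p pics; cat > h.py <<'E'
import numpy as np, cv2
from station import r
def grab(n,fn=None):
    f=r.grab_frame(n)
    if fn: cv2.imwrite('pics/'+fn,cv2.cvtColor(f['image'],cv2.COLOR_RGB2BGR))
    return f
def ray(f,u,v):
    K,R,t=[np.array(f[k]) for k in('camera_matrix','R','t')]
    c=-R.T@t; d=R.T@np.linalg.inv(K)@[u,v,1]; return c,d
def onz(f,u,v,z):
    c,d=ray(f,u,v); return c+d*(z-c[2])/d[2]
def proj(f,X):
    p=np.array(f['camera_matrix'])@(np.array(f['R'])@np.array(X)+f['t']); return p[:2]/p[2]
E
python3 - <<'E'
from h import *
o=r.get_obs();print(o)
for n in('top','side'):
    f=grab(n,n+'0.png');print(n,-np.array(f['R']).T@f['t'],f['camera_matrix'][0][0])
a=cv2.imread('pics/top0.png');b=cv2.imread('pics/side0.png')
E
```

```text
{'time_s': 0.0, 'joint_pos': array([-1.36101305e+00,  3.20266536e-01,  1.56566676e+00, -2.95244002e-05,
        1.25737661e+00, -2.00032328e-02]), 'qvel': array([ 0.00112264,  0.0018267 , -0.0014052 , -0.00110609,  0.00029566,
       -0.000694  ]), 'joint_torque': array([-1.88485123e-03, -4.12465596e+01, -2.31975585e+01,  7.25555490e-02,
        4.57476277e-02, -1.56275755e-04]), 'tool_pos': array([ 0.13086022, -0.55943027,  0.23013958]), 'tool_rot': array([-3.11918295e+00, -3.59972771e-01,  2.99321418e-04]), 'ft_force': array([-0.22248635,  0.09040861, -0.16656885]), 'ft_torque': array([-0.00879508,  0.01632919, -0.01168795]), 'width': 0.09128546573061762}
top [ 0.41831042 -0.00900247  1.04369815] 486.4267162393729
side [ 0.42094435 -0.73797564  0.57057323] 398.831657622632
```

View pics/top0.png

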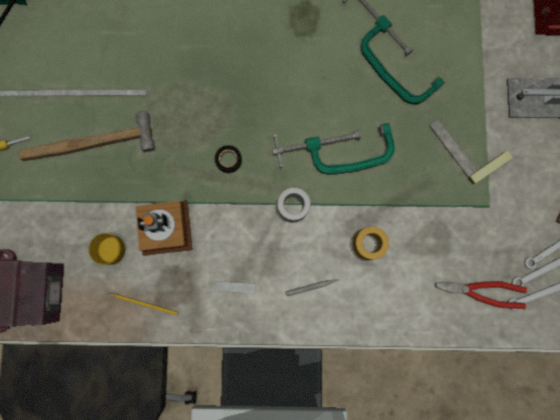

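View pics/side0.png

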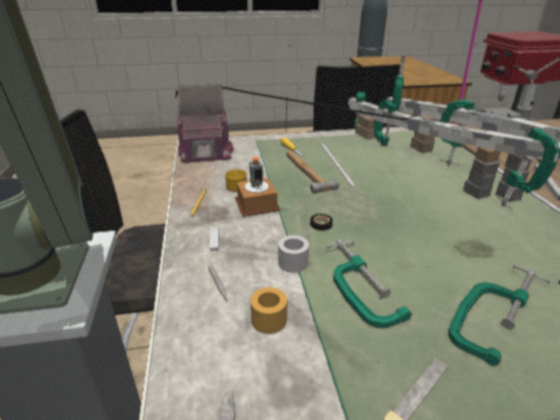

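The top view shows the brass bushing at (372,243), the steel one at (294,204), the stand at (163,228) with the gauge's orange button at (148,222), the tape at (228,158), the offcut at (232,287) and the punch at (312,287). The side view shows the brass bushing at (269,308) and the gauge at (257,180).

```bash
cat > m.py <<'E'
from h import *
def comps(f,lo,hi,mn=30):
    h=cv2.cvtColor(f['image'],cv2.COLOR_RGB2HSV); m=cv2.inRange(h,lo,hi)
    n,l,s,c=cv2.connectedComponentsWithStats(m); return [(tuple(s[i]),c[i].round(1)) for i in range(1,n) if s[i][4]>=mn],m
E
python3 - <<'E'
from m import *
ft=grab('top');fs=grab('side')
for n,f in(('top',ft),('side',fs)):
    print(n,np.array(f['R']).round(3).tolist())
    print('orange',comps(f,(4,130,110),(14,255,255),8)[0])
    print('brass',comps(f,(15,110,90),(24,255,255))[0])
for u,v in((372,243),(294,204)): print('bush',onz(ft,u,v,.055))
h=cv2.cvtColor(ft['image'],cv2.COLOR_RGB2HSV)
a=cv2.resize(cv2.cvtColor(ft['image'],cv2.COLOR_RGB2BGR)[190:265,125:200],(600,600),interpolation=cv2.INTER_CUBIC)
b=cv2.resize(cv2.cvtColor(ft['image'],cv2.COLOR_RGB2BGR)[205:280,335:410],(200,200),interpolation=cv2.INTER_CUBIC)
c=cv2.resize(cv2.cvtColor(fs['image'],cv2.COLOR_RGB2BGR)[140:230,230:290],(200,300),interpolation=cv2.INTER_CUBIC)
o=np.zeros((600,800,3),np.uint8);o[:,:600]=a;o[:200,600:]=b;o[250:550,600:]=c
cv2.imwrite('pics/c1.png',o)
E
```

```text
top [[0.015, -1.0, -0.008], [-0.99, -0.013, -0.137], [0.137, 0.01, -0.99]]
orange [((np.int32(143), np.int32(216), np.int32(10), np.int32(9), np.int32(24)), array([146.2, 219.4]))]
brass [((np.int32(125), np.int32(131), np.int32(12), np.int32(7), np.int32(35)), array([130.7, 133.9])), ((np.int32(62), np.int32(138), np.int32(24), np.int32(13), np.int32(161)), array([ 73.2, 143.7])), ((np.int32(0), np.int32(140), np.int32(8), np.int32(10), np.int32(49)), array([  3.1, 144.4])), ((np.int32(51), np.int32(147), np.int32(12), np.int32(6), np.int32(32)), array([ 56.4, 150.2])), ((np.int32(20), np.int32(149), np.int32(15), np.int32(9), np.int32(42)), array([ 25.8, 152.5])), ((np.int32(136), np.int32(201), np.int32(48), np.int32(49), np.int32(1044)), array([161.8, 226.2])), ((np.int32(145), np.int32(217), np.int32(8), np.int32(7), np.int32(45)), array([148.4, 220. ])), ((np.int32(356), np.int32(227), np.int32(33), np.int32(33), np.int32(546)), array([371.7, 242.4])), ((np.int32(89), np.int32(233), np.int32(32), np.int32(32), np.int32(583)), array([106.8, 249.1])), ((np.int32(115), np.int32(29
[... 642 characters left out ...]
425.5,  74.4])), ((np.int32(403), np.int32(87), np.int32(57), np.int32(17), np.int32(600)), array([433.1,  94. ])), ((np.int32(281), np.int32(138), np.int32(15), np.int32(14), np.int32(103)), array([287.7, 143.6])), ((np.int32(226), np.int32(169), np.int32(21), np.int32(23), np.int32(343)), array([235.1, 179.1])), ((np.int32(191), np.int32(190), np.int32(14), np.int32(25), np.int32(79)), array([197.7, 202.5])), ((np.int32(255), np.int32(194), np.int32(21), np.int32(15), np.int32(63)), array([264.2, 199.9])), ((np.int32(251), np.int32(288), np.int32(36), np.int32(45), np.int32(1370)), array([268.5, 309.5]))]
bush [ 0.48945743 -0.20301396  0.055     ]
bush [ 0.56734546 -0.04412299  0.055     ]
```

View pics/c1.png

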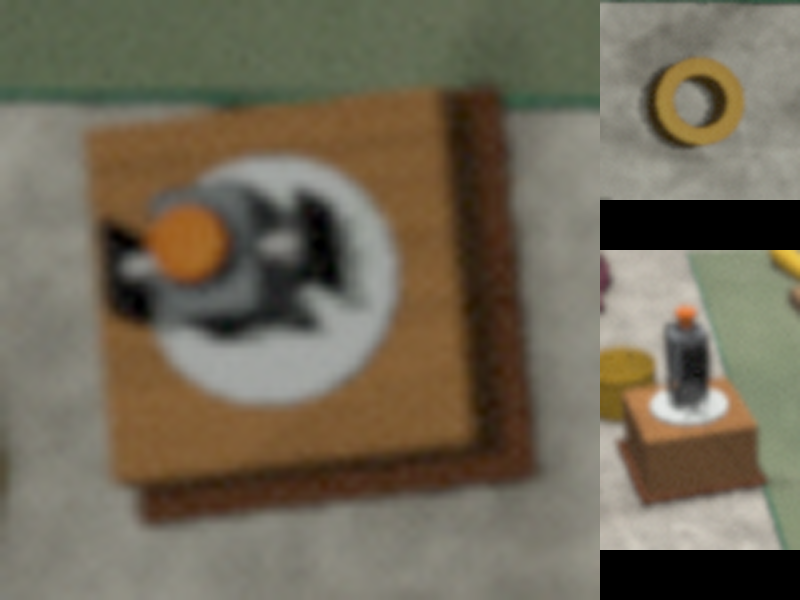

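The crop (origin 125,190, ×8) shows the gauge in the stand: disc centre at about (277,279), button at (188,242), pads at about (128,275) and (325,242). The stand's top corners are (88,130), (440,92), (478,440) and (112,480). The brass bushing stands with its bore clear.

```bash
python3 - <<'E'
from m import *
ft=grab('top');fs=grab('side')
q=lambda x,y,z:onz(ft,125+(x+.5)/8-.5,190+(y+.5)/8-.5,z).round(4)
print('disc',q(277,279,.059),'btn',q(188,242,.142))
P=q(128,275,.122);Q=q(325,242,.122);print('pads',P,Q,np.linalg.norm(P-Q),np.degrees(np.arctan2(*(P-Q)[:2])))
C=[q(*c,.055) for c in((88,130),(440,92),(478,440),(112,480))];print(np.mean(C,0),[np.linalg.norm(C[i]-C[i-1]) for i in range(4)],[np.degrees(np.arctan2(*(C[i]-C[j])[:2])) for i,j in((0,1),(3,2))])
# side checks
B=q(188,242,.142);print('side btn proj',proj(fs,B),'seen ~255,158')
# bushing: ellipse of brass top-ring bounding in top view
for f,c in((ft,(372,243)),):
  h=cv2.cvtColor(f['image'],cv2.COLOR_RGB2HSV);m=cv2.inRange(h,(12,90,120),(26,255,255))[205:280,335:410]
  k,_=cv2.findContours(m,cv2.RETR_EXTERNAL,cv2.CHAIN_APPROX_NONE);k=max(k,key=cv2.contourArea);e=cv2.fitEllipse(k);print(e)
  print('brass',onz(f,e[0][0]+335,e[0][1]+205,.055),max(e[1])/486*.998)
# side view brass top
h=cv2.cvtColor(fs['image'],cv2.COLOR_RGB2HSV);m=cv2.inRange(h,(10,80,60),(28,255,255))[280:340,240:300]
print('side rim proj of est', proj(fs,[.489,-.203,.055]))
a=cv2.resize(cv2.cvtColor(fs['image'],cv2.COLOR_RGB2BGR)[280:340,240:300],None,fx=1,fy=1)
ys,xs=np.where(m>0);print('side brass bbox',xs.min()+240,xs.max()+240,ys.min()+280,ys.max()+280)
p=[proj(fs,[.489+.034*np.cos(t),-.203+.034*np.sin(t),z]) for t in np.linspace(0,6.28,60) for z in(0,.055)];p=np.array(p);print(p.min(0),p.max(0))
E
```

```text
disc [0.5209 0.2304 0.059 ] btn [0.5207 0.2315 0.142 ]
pads [0.5148 0.2508 0.122 ] [0.5234 0.204  0.122 ] 0.04758361062382722 -10.412545175594438
[0.51995 0.2307  0.055  ] [np.float64(0.09045910678312055), np.float64(0.09097966805830848), np.float64(0.09038390343418459), np.float64(0.09341059897035242)] [np.float64(-7.007847228976875), np.float64(-7.071760427896696)]
side btn proj [254.62821673 157.81237523] seen ~255,158
((37.171783447265625, 37.439510345458984), (31.315074920654297, 32.42675018310547), 135.48121643066406)
brass [ 0.49060027 -0.20337732  0.055     ] 0.06658826477929888
side rim proj of est [266.32062981 298.474962  ]
side brass bbox 250 287 287 332
[247.6586712 285.7919271] [284.93800769 333.98738832]
```

```bash
cat >> m.py <<'E'
from scipy.spatial.transform import Rotation as Ro
def go(x,y,z,yaw):
    """yaw deg of jaw axis (tool y) from world +y, ccw. prints shift in tool axes and turn"""
    o=r.get_obs();R=Ro.from_rotvec(o['tool_rot']);M=R.as_matrix()
    print('t',round(o['time_s'],2),'tcp',(o['tool_pos']*1e3).round(1),'F',o['ft_force'].round(1),'w',round(o['width']*1e3,1),'q',o['joint_pos'].round(2),'tilt z',M[:,2].round(3),'jawyaw',np.degrees(np.arctan2(-M[0,1],M[1,1])).round(2))
    d=M.T@((np.array([x,y,z])-o['tool_pos'])*1e3)
    for k in(0,180):
        a=np.radians(yaw+k);Y=np.array([-np.sin(a),np.cos(a),0]);Z=np.array([0,0,-1.]);T=np.c_[np.cross(Y,Z),Y,Z]
        print('shift',d.round(1),'turn',(M.T@T and 0) if 0 else (R.inv()*Ro.from_matrix(T)).as_rotvec().round(3))
E
sed -i "s/(M.T@T and 0) if 0 else //" m.py
python3 - <<'E'
from m import *
go(.5205,.231,.23,10.4)
E
```

```text
t 0.3 tcp [ 130.9 -559.8  230.7] F [-0.2 -0.6 -1. ] w 91.1 q [-1.36  0.32  1.56 -0.    1.26 -0.02] tilt z [-0.     0.001 -1.   ] jawyaw -166.83
shift [ 559.4 -681.2    1. ] turn [-0.000e+00 -1.000e-03 -3.093e+00]
shift [ 559.4 -681.2    1. ] turn [-0.001  0.     0.048]
```

Emit:
step_arm(
  rows=[
    {"x": 28, "y": -34, "az": 0.0},
    {"x": 56, "y": -68, "az": 0.01},
    {"x": 84, "y": -102, "az": 0.01},
    {"x": 112, "y": -136, "az": 0.02},
    {"x": 140, "y": -170, "az": 0.02},
    {"x": 168, "y": -204, "az": 0.02},
    {"x": 196, "y": -238, "az": 0.02},
    {"x": 224, "y": -272, "az": 0.02},
    {"x": 252, "y": -306, "az": 0.03},
    {"x": 280, "y": -341, "az": 0.03},
    {"x": 308, "y": -375, "az": 0.03},
    {"x": 336, "y": -409, "az": 0.03},
    {"x": 364, "y": -443, "az": 0.03},
    {"x": 392, "y": -477, "az": 0.04},
    {"x": 420, "y": -511, "az": 0.04},
    {"x": 448, "y": -545, "az": 0.04},
    {"x": 476, "y": -579, "az": 0.048},
    {"x": 504, "y": -613, "az": 0.048},
    {"x": 532, "y": -647, "az": 0.048},
    {"x": 559, "y": -681, "az": 0.048},
  ],
)

```text
$.rows[0]: bad value
```

```bash
python3 - <<'E'
from m import *
go(.5205,.231,.104,10.4)
E
```

```text
t 0.3 tcp [ 130.9 -559.8  230.7] F [-0.2 -0.6 -1. ] w 91.1 q [-1.36  0.32  1.56 -0.    1.26 -0.02] tilt z [-0.     0.001 -1.   ] jawyaw -166.83
shift [ 559.4 -681.2  127. ] turn [-0.000e+00 -1.000e-03 -3.093e+00]
shift [ 559.4 -681.2  127. ] turn [-0.001  0.     0.048]
```

Emit:
step_arm(
  rows=[
    {"x": 559, "y": -681, "z": 0, "ax": 0, "ay": 0, "az": 0.048, "jaw": 91},
    {"x": 559, "y": -681, "z": 0, "ax": 0, "ay": 0, "az": 0.048, "jaw": 91},
    {"x": 559, "y": -681, "z": 0, "ax": 0, "ay": 0, "az": 0.048, "jaw": 91},
    {"x": 559, "y": -681, "z": 0, "ax": 0, "ay": 0, "az": 0.048, "jaw": 91},
    {"x": 559, "y": -681, "z": 0, "ax": 0, "ay": 0, "az": 0.048, "jaw": 91},
    {"x": 559, "y": -681, "z": 0, "ax": 0, "ay": 0, "az": 0.048, "jaw": 91},
    {"x": 559, "y": -681, "z": 0, "ax": 0, "ay": 0, "az": 0.048, "jaw": 91},
    {"x": 559, "y": -681, "z": 0, "ax": 0, "ay": 0, "az": 0.048, "jaw": 91},
    {"x": 559, "y": -681, "z": 0, "ax": 0, "ay": 0, "az": 0.048, "jaw": 91},
    {"x": 559, "y": -681, "z": 0, "ax": 0, "ay": 0, "az": 0.048, "jaw": 91},
    {"x": 559, "y": -681, "z": 0, "ax": 0, "ay": 0, "az": 0.048, "jaw": 91},
    {"x": 559, "y": -681, "z": 0, "ax": 0, "ay": 0, "az": 0.048, "jaw": 91},
    {"x": 559, "y": -681, "z": 0, "ax": 0, "ay": 0, "az": 0.048, "jaw": 91},
    {"x": 559, "y": -681, "z": 0, "ax": 0, "ay": 0, "az": 0.048, "jaw": 91},
    {"x": 559, "y": -681, "z": 0, "ax": 0, "ay": 0, "az": 0.048, "jaw": 91},
    {"x": 559, "y": -681, "z": 0, "ax": 0, "ay": 0, "az": 0.048, "jaw": 91},
    {"x": 559, "y": -681, "z": 0, "ax": 0, "ay": 0, "az": 0.048, "jaw": 91},
    {"x": 559, "y": -681, "z": 0, "ax": 0, "ay": 0, "az": 0.048, "jaw": 91},
    {"x": 559, "y": -681, "z": 0, "ax": 0, "ay": 0, "az": 0.048, "jaw": 91},
    {"x": 559, "y": -681, "z": 0, "ax": 0, "ay": 0, "az": 0.048, "jaw": 91},
  ],
  grip_force=30,
)

```text
time_s: 1.97
tool_pos: [0.4994, 0.19, 0.231]
tool_rot: [-3.128, -0.286, -0.0]
ft_force: [0.2, -0.1, 0.2]
width: 0.0909
```

```bash
python3 - <<'E'
from m import *
go(.5205,.231,.23,10.4)
E
```

```text
t 1.97 tcp [499.4 190.  231. ] F [ 0.2 -0.1  0.2] w 90.9 q [0.34 0.26 1.66 0.   1.23 1.73] tilt z [ 0.  0. -1.] jawyaw -169.54
shift [ 28.2 -36.5   1.1] turn [ 0.    -0.    -3.141]
shift [ 28.2 -36.5   1.1] turn [-0.    -0.     0.001]
```

Emit:
step_arm(
  rows=[
    {"x": 28, "y": -36.5, "z": 0, "ax": 0, "ay": 0, "az": 0, "jaw": 91},
    {"x": 28, "y": -36.5, "z": 0, "ax": 0, "ay": 0, "az": 0, "jaw": 91},
    {"x": 28, "y": -36.5, "z": 30, "ax": 0, "ay": 0, "az": 0, "jaw": 91},
    {"x": 28, "y": -36.5, "z": 60, "ax": 0, "ay": 0, "az": 0, "jaw": 91},
    {"x": 28, "y": -36.5, "z": 90, "ax": 0, "ay": 0, "az": 0, "jaw": 91},
    {"x": 28, "y": -36.5, "z": 115, "ax": 0, "ay": 0, "az": 0, "jaw": 91},
    {"x": 28, "y": -36.5, "z": 127, "ax": 0, "ay": 0, "az": 0, "jaw": 91},
    {"x": 28, "y": -36.5, "z": 127, "ax": 0, "ay": 0, "az": 0, "jaw": 91},
  ],
  grip_force=5,
)

```text
time_s: 2.63
tool_pos: [0.5179, 0.2296, 0.1008]
tool_rot: [3.126, 0.286, -0.011]
ft_force: [-0.7, 0.8, -0.5]
width: 0.0909
```

```bash
python3 - <<'E'
from m import *
go(.5205,.231,.104,10.4)
f=grab('top');g=grab('side')
a=cv2.resize(f['image'][170:270,110:210],(400,400),interpolation=cv2.INTER_CUBIC)
b=cv2.resize(g['image'][110:210,200:300],(400,400),interpolation=cv2.INTER_CUBIC)
cv2.imwrite('pics/c2.png',np.hstack([a,b])[:,:,::-1])
E
```

```text
t 2.63 tcp [517.9 229.6 100.8] F [-0.7  0.8 -0.5] w 90.9 q [0.4  0.42 1.76 0.   0.96 1.79] tilt z [-0.007 -0.003 -1.   ] jawyaw -169.55
shift [ 2.8 -0.9 -3.2] turn [-1.100e-02  2.000e-03 -3.141e+00]
shift [ 2.8 -0.9 -3.2] turn [0.001 0.007 0.001]
```

View pics/c2.png

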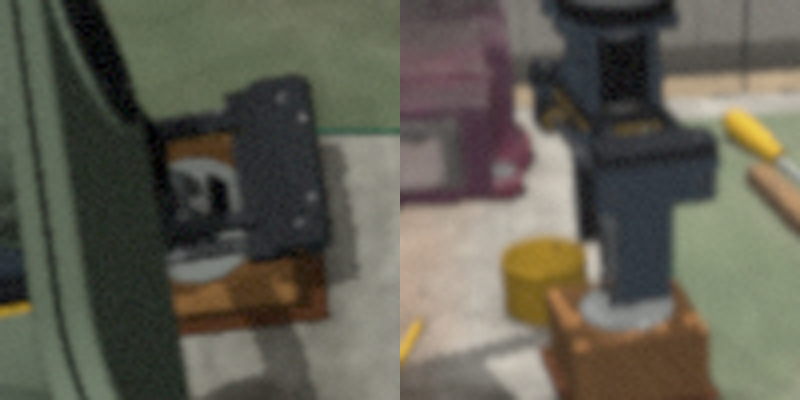

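The view shows the fingers straddling the gauge's pads at body height, with the disc below them. I'll square up and squeeze.

Emit:
step_arm(
  rows=[
    {"x": 2, "y": -0.9, "z": -3, "ax": 0, "ay": 0.007, "az": 0, "jaw": 75},
    {"x": 2, "y": -0.9, "z": -3, "ax": 0, "ay": 0.007, "az": 0, "jaw": 60},
    {"x": 2, "y": -0.9, "z": -3, "ax": 0, "ay": 0.007, "az": 0, "jaw": 50},
    {"x": 2, "y": -0.9, "z": -3, "ax": 0, "ay": 0.007, "az": 0, "jaw": 45},
    {"x": 2, "y": -0.9, "z": -3, "ax": 0, "ay": 0.007, "az": 0, "jaw": 40},
    {"x": 2, "y": -0.9, "z": -3, "ax": 0, "ay": 0.007, "az": 0, "jaw": 35},
    {"x": 2, "y": -0.9, "z": -3, "ax": 0, "ay": 0.007, "az": 0, "jaw": 30},
    {"x": 2, "y": -0.9, "z": -3, "ax": 0, "ay": 0.007, "az": 0, "jaw": 30},
    {"x": 2, "y": -0.9, "z": -3, "ax": 0, "ay": 0.007, "az": 0, "jaw": 30},
    {"x": 2, "y": -0.9, "z": -3, "ax": 0, "ay": 0.007, "az": 0, "jaw": 30},
    {"x": 2, "y": -0.9, "z": -3, "ax": 0, "ay": 0.007, "az": 0, "jaw": 30},
    {"x": 2, "y": -0.9, "z": -3, "ax": 0, "ay": 0.007, "az": 0, "jaw": 30},
  ],
  grip_force=30,
)

```text
time_s: 3.73
tool_pos: [0.5225, 0.2315, 0.1076]
tool_rot: [3.128, 0.286, 0.012]
ft_force: [0.2, -4.1, 4.5]
width: 0.0392
```

```bash
python3 - <<'E'
from m import *
go(.5205,.231,.18,10.4)
E
```

```text
t 3.73 tcp [522.5 231.5 107.6] F [ 0.2 -4.1  4.5] w 39.2 q [ 0.4   0.42  1.75 -0.    0.97  1.79] tilt z [ 0.007  0.001 -1.   ] jawyaw -169.54
shift [ -1.5   0.2 -72.4] turn [ 1.200e-02  1.000e-03 -3.141e+00]
shift [ -1.5   0.2 -72.4] turn [ 0.001 -0.007  0.001]
```

Emit:
step_arm(
  rows=[
    {"x": 0, "y": 0, "z": -4, "ax": 0, "ay": 0, "az": 0, "jaw": 30},
    {"x": 0, "y": 0, "z": -15, "ax": 0, "ay": 0, "az": 0, "jaw": 30},
    {"x": 0, "y": 0, "z": -35, "ax": 0, "ay": -0.007, "az": 0, "jaw": 30},
    {"x": 0, "y": 0, "z": -55, "ax": 0, "ay": -0.007, "az": 0, "jaw": 30},
    {"x": 0, "y": 0, "z": -70, "ax": 0, "ay": -0.007, "az": 0, "jaw": 30},
    {"x": 0, "y": 0, "z": -75, "ax": 0, "ay": -0.007, "az": 0, "jaw": 30},
    {"x": 0, "y": 0, "z": -75, "ax": 0, "ay": -0.007, "az": 0, "jaw": 30},
    {"x": 0, "y": 0, "z": -75, "ax": 0, "ay": -0.007, "az": 0, "jaw": 30},
  ],
)

```text
time_s: 4.4
tool_pos: [0.5212, 0.2315, 0.1818]
tool_rot: [3.128, 0.286, -0.002]
ft_force: [0.6, -0.3, -5.4]
width: 0.0391
```

```bash
python3 - <<'E'
from m import *
go(.491,-.203,.183,10.4)
f=grab('top');g=grab('side')
a=cv2.resize(f['image'][170:270,110:210],(400,400),interpolation=cv2.INTER_CUBIC)
b=cv2.resize(g['image'][90:190,200:300],(400,400),interpolation=cv2.INTER_CUBIC)
cv2.imwrite('pics/c3.png',np.hstack([a,b])[:,:,::-1])
E
```

```text
t 4.4 tcp [521.2 231.5 181.8] F [ 0.6 -0.3 -5.4] w 39.1 q [ 0.4   0.35  1.65 -0.    1.14  1.79] tilt z [-0.001 -0.001 -1.   ] jawyaw -169.53
shift [-108.6  421.8   -0.8] turn [-2.00e-03  1.00e-03 -3.14e+00]
shift [-108.6  421.8   -0.8] turn [0.001 0.001 0.001]
```

View pics/c3.png

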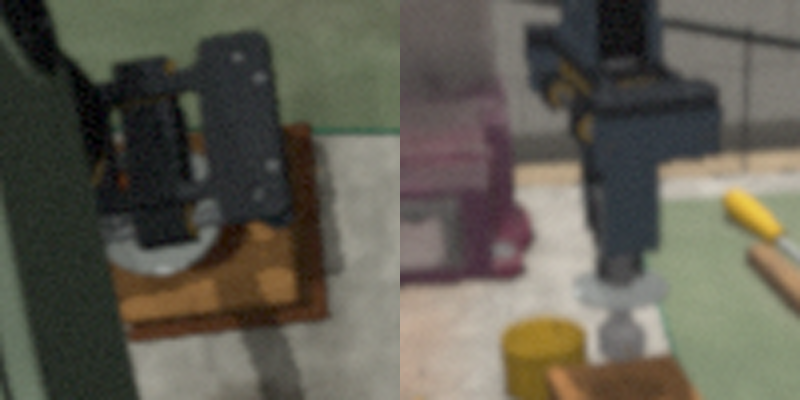

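The gauge hangs upright in the grip: in the side crop, head at (620,330) and disc at (620,290). It is clear of the stand. I'll carry it to the brass bushing.

Emit:
step_arm(
  rows=[
    {"x": -3, "y": 10, "z": 0, "ax": 0, "ay": 0, "az": 0, "jaw": 30},
    {"x": -8, "y": 32, "z": 0, "ax": 0, "ay": 0, "az": 0, "jaw": 30},
    {"x": -16, "y": 64, "z": 0, "ax": 0, "ay": 0, "az": 0, "jaw": 30},
    {"x": -26, "y": 102, "z": 0, "ax": 0, "ay": 0, "az": 0, "jaw": 30},
    {"x": -36, "y": 140, "z": 0, "ax": 0, "ay": 0, "az": 0, "jaw": 30},
    {"x": -46, "y": 178, "z": 0, "ax": 0, "ay": 0, "az": 0, "jaw": 30},
    {"x": -56, "y": 216, "z": 0, "ax": 0, "ay": 0, "az": 0, "jaw": 30},
    {"x": -66, "y": 254, "z": 0, "ax": 0, "ay": 0, "az": 0, "jaw": 30},
    {"x": -76, "y": 292, "z": 0, "ax": 0, "ay": 0, "az": 0, "jaw": 30},
    {"x": -85, "y": 330, "z": 0, "ax": 0, "ay": 0, "az": 0, "jaw": 30},
    {"x": -94, "y": 365, "z": 0, "ax": 0, "ay": 0, "az": 0, "jaw": 30},
    {"x": -101, "y": 392, "z": 0, "ax": 0, "ay": 0, "az": 0, "jaw": 30},
    {"x": -105, "y": 410, "z": 0, "ax": 0, "ay": 0, "az": 0, "jaw": 30},
    {"x": -108, "y": 419, "z": 0, "ax": 0, "ay": 0, "az": 0, "jaw": 30},
    {"x": -108, "y": 422, "z": 0, "ax": 0, "ay": 0, "az": 0, "jaw": 30},
    {"x": -108, "y": 422, "z": 0, "ax": 0, "ay": 0, "az": 0, "jaw": 30},
    {"x": -108, "y": 422, "z": 0, "ax": 0, "ay": 0, "az": 0, "jaw": 30},
    {"x": -108, "y": 422, "z": 0, "ax": 0, "ay": 0, "az": 0, "jaw": 30},
  ],
)

```text
time_s: 6.0
tool_pos: [0.4913, -0.2021, 0.1817]
tool_rot: [3.128, 0.289, -0.005]
ft_force: [-0.6, 0.7, -5.0]
width: 0.0388
```

```bash
python3 - <<'E'
from m import *
go(.491,-.203,.125,10.4)
f=grab('top');g=grab('side')
a=cv2.resize(f['image'][200:280,330:410],(400,400),interpolation=cv2.INTER_CUBIC)
b=cv2.resize(g['image'][190:340,220:320],(400,600),interpolation=cv2.INTER_CUBIC)
o=np.zeros((600,800,3),np.uint8);o[:400,:400]=a;o[:,400:]=b
cv2.imwrite('pics/c4.png',o[:,:,::-1])
E
```

```text
t 6.0 tcp [ 491.3 -202.1  181.7] F [-0.6  0.7 -5. ] w 38.8 q [-0.41  0.29  1.74 -0.    1.12  0.98] tilt z [-0.003 -0.001 -1.   ] jawyaw -169.45
shift [-0.3  0.8 56.7] turn [-0.005  0.    -3.139]
shift [-0.3  0.8 56.7] turn [0.    0.003 0.003]
```

View pics/c4.png

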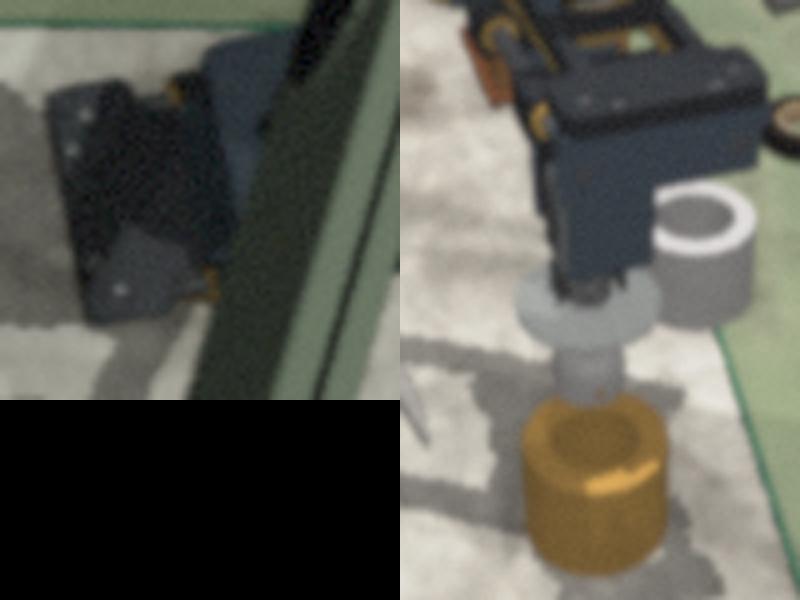

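The side crop shows the gauge just above the brass bushing: disc centre at full-frame (267.3,267), bore centre at (269,299.4). The top view is hidden by the arm.

```bash
python3 - <<'E'
from m import *
g=grab('side');f=grab('top')
zc=.1817-.0016
def fix(px,z): return onz(g,*px,z)
print('bush side',fix((269,299.4),.055)); 
D=fix((267.3,267),zc-.049);print('disc side',D)
for P in([.491,-.203,.055],[.4905,-.202,zc-.049],[.4885,-.202,zc-.049]): print(P,proj(g,P))
E
```

```text
bush side [ 0.49347309 -0.20617104  0.055     ]
disc side [ 0.49134071 -0.20654266  0.1311    ]
[0.491, -0.203, 0.055] [267.40584265 298.34512805]
[0.4905, -0.202, 0.1311] [266.44413652 265.39200946]
[0.4885, -0.202, 0.1311] [265.29757358 265.51480628]
```

Emit:
step_arm(
  rows=[
    {"x": 1.6, "y": 0.8, "z": 0, "ax": 0, "ay": 0.003, "az": 0, "jaw": 30},
    {"x": 1.6, "y": 0.8, "z": 0, "ax": 0, "ay": 0.003, "az": 0, "jaw": 30},
    {"x": 1.6, "y": 0.8, "z": 10, "ax": 0, "ay": 0.003, "az": 0, "jaw": 30},
    {"x": 1.6, "y": 0.8, "z": 20, "ax": 0, "ay": 0.003, "az": 0, "jaw": 30},
    {"x": 1.6, "y": 0.8, "z": 25, "ax": 0, "ay": 0.003, "az": 0, "jaw": 30},
    {"x": 1.6, "y": 0.8, "z": 30, "ax": 0, "ay": 0.003, "az": 0, "jaw": 30},
    {"x": 1.6, "y": 0.8, "z": 34, "ax": 0, "ay": 0.003, "az": 0, "jaw": 30},
    {"x": 1.6, "y": 0.8, "z": 38, "ax": 0, "ay": 0.003, "az": 0, "jaw": 30},
    {"x": 1.6, "y": 0.8, "z": 38, "ax": 0, "ay": 0.003, "az": 0, "jaw": 30},
  ],
)

```text
time_s: 6.95
tool_pos: [0.4927, -0.203, 0.143]
tool_rot: [3.128, 0.288, -0.002]
ft_force: [-0.7, -0.1, -5.7]
width: 0.0388
```

```bash
python3 - <<'E'
from m import *
go(.493,-.203,.1076,10.4)
E
```

```text
t 6.95 tcp [ 492.7 -203.   143. ] F [-0.7 -0.1 -5.7] w 38.8 q [-0.41  0.33  1.79 -0.    1.02  0.98] tilt z [-0.001 -0.    -1.   ] jawyaw -169.47
shift [ 0.4  0.1 35.4] turn [-2.000e-03  0.000e+00 -3.139e+00]
shift [ 0.4  0.1 35.4] turn [0.    0.001 0.002]
```

Emit:
step_arm(
  rows=[
    {"x": 0, "y": 0, "z": 8, "ax": 0, "ay": 0, "az": 0, "jaw": 30},
    {"x": 0, "y": 0, "z": 16, "ax": 0, "ay": 0, "az": 0, "jaw": 30},
    {"x": 0, "y": 0, "z": 22, "ax": 0, "ay": 0, "az": 0, "jaw": 30},
    {"x": 0, "y": 0, "z": 27, "ax": 0, "ay": 0, "az": 0, "jaw": 30},
    {"x": 0, "y": 0, "z": 31, "ax": 0, "ay": 0, "az": 0, "jaw": 30},
    {"x": 0, "y": 0, "z": 34, "ax": 0, "ay": 0, "az": 0, "jaw": 30},
    {"x": 0, "y": 0, "z": 34.5, "ax": 0, "ay": 0, "az": 0, "jaw": 30},
    {"x": 0, "y": 0, "z": 34.5, "ax": 0, "ay": 0, "az": 0, "jaw": 30},
    {"x": 0, "y": 0, "z": 34.5, "ax": 0, "ay": 0, "az": 0, "jaw": 30},
  ],
)

```text
time_s: 7.7
tool_pos: [0.4928, -0.2031, 0.1087]
tool_rot: [3.128, 0.288, -0.001]
ft_force: [0.2, -0.2, -5.8]
width: 0.0389
```

```bash
python3 - <<'E'
from m import *
go(.493,-.203,.1076,10.4)
E
```

```text
t 7.7 tcp [ 492.8 -203.1  108.7] F [ 0.2 -0.2 -5.8] w 38.9 q [-0.41  0.36  1.84 -0.    0.94  0.98] tilt z [-0.001 -0.    -1.   ] jawyaw -169.46
shift [ 0.2 -0.1  1.1] turn [-1.000e-03  1.000e-03 -3.139e+00]
shift [ 0.2 -0.1  1.1] turn [0.    0.001 0.002]
```

Not yet touching; lower a little further until contact.

Emit:
step_arm(
  rows=[
    {"x": 0, "y": 0, "z": 0.6, "ax": 0, "ay": 0, "az": 0, "jaw": 30},
    {"x": 0, "y": 0, "z": 1.2, "ax": 0, "ay": 0, "az": 0, "jaw": 30},
    {"x": 0, "y": 0, "z": 1.6, "ax": 0, "ay": 0, "az": 0, "jaw": 30},
    {"x": 0, "y": 0, "z": 1.6, "ax": 0, "ay": 0, "az": 0, "jaw": 30},
    {"x": 0, "y": 0, "z": 1.6, "ax": 0, "ay": 0, "az": 0, "jaw": 30},
  ],
)

```text
time_s: 8.12
tool_pos: [0.4931, -0.2032, 0.1077]
tool_rot: [3.127, 0.288, 0.0]
ft_force: [-0.6, 0.4, 0.6]
width: 0.0388
```

The weight has transferred at exactly the seating height. I'll let go of the pads, rise, and close the jaws for pushing the button.

Emit:
step_arm(
  rows=[
    {"x": 0, "y": 0, "z": 0, "ax": 0, "ay": 0, "az": 0, "jaw": 45},
    {"x": 0, "y": 0, "z": 0, "ax": 0, "ay": 0, "az": 0, "jaw": 60},
    {"x": 0, "y": 0, "z": 0, "ax": 0, "ay": 0, "az": 0, "jaw": 75},
    {"x": 0, "y": 0, "z": 0, "ax": 0, "ay": 0, "az": 0, "jaw": 80},
    {"x": 0, "y": 0, "z": 0, "ax": 0, "ay": 0, "az": 0, "jaw": 80},
    {"x": 0, "y": 0, "z": -30, "ax": 0, "ay": 0, "az": 0, "jaw": 80},
    {"x": 0, "y": 0, "z": -65, "ax": 0, "ay": 0, "az": 0, "jaw": 80},
    {"x": 0, "y": 0, "z": -80, "ax": 0, "ay": 0, "az": 0, "jaw": 60},
    {"x": 0, "y": 0, "z": -80, "ax": 0, "ay": 0, "az": 0, "jaw": 30},
    {"x": 0, "y": 0, "z": -80, "ax": 0, "ay": 0, "az": 0, "jaw": 0},
    {"x": 0, "y": 0, "z": -80, "ax": 0, "ay": 0, "az": 0, "jaw": 0},
    {"x": 0, "y": 0, "z": -80, "ax": 0, "ay": 0, "az": 0, "jaw": 0},
    {"x": 0, "y": 0, "z": -80, "ax": 0, "ay": 0, "az": 0, "jaw": 0},
    {"x": 0, "y": 0, "z": -80, "ax": 0, "ay": 0, "az": 0, "jaw": 0},
  ],
  grip_force=5,
)

```text
time_s: 9.28
tool_pos: [0.4926, -0.2029, 0.1867]
tool_rot: [-3.128, -0.288, 0.003]
ft_force: [-0.2, -0.1, -0.3]
width: 0.0363
```

```bash
python3 - <<'E'
from m import *
go(.4915,-.2035,.165,10.4)
g=grab('side')
print(comps(g,(3,130,110),(14,255,255),8)[0])
print(proj(g,[.491,-.203,.142]))
cv2.imwrite('pics/c5.png',cv2.resize(g['image'][200:340,210:330],(600,700)[0:2] if 0 else (514,600),interpolation=cv2.INTER_CUBIC)[:,:,::-1])
E
```

```text
t 9.28 tcp [ 492.6 -202.9  186.7] F [-0.2 -0.1 -0.3] w 36.3 q [-0.41  0.29  1.73 -0.    1.13  0.98] tilt z [-0.002 -0.    -1.   ] jawyaw -169.47
shift [-1.2  0.4 21.7] turn [-2.000e-03 -0.000e+00 -3.139e+00]
shift [-1.2  0.4 21.7] turn [-0.     0.002  0.002]
[((np.int32(239), np.int32(203), np.int32(8), np.int32(12), np.int32(16)), array([242. , 209.6])), ((np.int32(264), np.int32(259), np.int32(8), np.int32(10), np.int32(65)), array([267.6, 263.2]))]
[266.72179356 260.74428897]
```

View pics/c5.png

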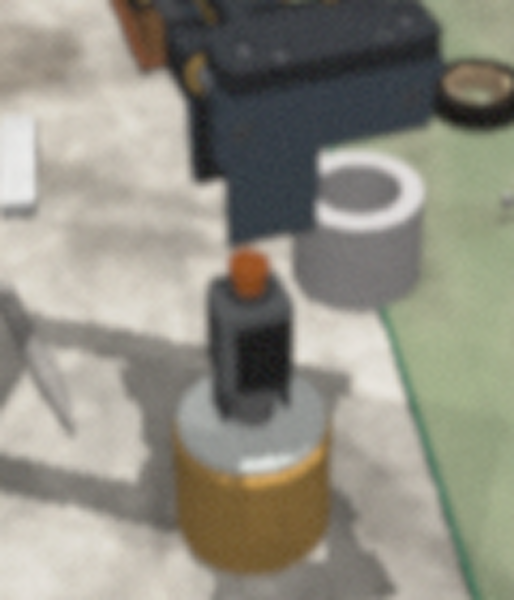

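The gauge sits square, with its disc on the brass rim and the button at crop (250,272), clear of the fingers. I'll finish closing and come down to just above the button.

Emit:
step_arm(
  rows=[
    {"x": -0.5, "y": 0, "z": 0, "ax": 0, "ay": 0.002, "az": 0, "jaw": 0},
    {"x": -0.5, "y": 0, "z": 0, "ax": 0, "ay": 0.002, "az": 0, "jaw": 0},
    {"x": -0.5, "y": 0, "z": 0, "ax": 0, "ay": 0.002, "az": 0, "jaw": 0},
    {"x": -0.5, "y": 0, "z": 0, "ax": 0, "ay": 0.002, "az": 0, "jaw": 0},
    {"x": -0.5, "y": 0, "z": 12, "ax": 0, "ay": 0.002, "az": 0, "jaw": 0},
    {"x": -0.5, "y": 0, "z": 22, "ax": 0, "ay": 0.002, "az": 0, "jaw": 0},
    {"x": -0.5, "y": 0, "z": 22, "ax": 0, "ay": 0.002, "az": 0, "jaw": 0},
    {"x": -0.5, "y": 0, "z": 22, "ax": 0, "ay": 0.002, "az": 0, "jaw": 0},
    {"x": -0.5, "y": 0, "z": 22, "ax": 0, "ay": 0.002, "az": 0, "jaw": 0},
  ],
)

```text
time_s: 10.08
tool_pos: [0.4924, -0.2032, 0.165]
tool_rot: [3.128, 0.288, 0.001]
ft_force: [-0.4, 0.3, -0.0]
width: 0.0007
```

Emit:
step_arm(
  rows=[
    {"x": 0, "y": 0, "z": 4, "ax": 0, "ay": 0, "az": 0, "jaw": 0},
    {"x": 0, "y": 0, "z": 7, "ax": 0, "ay": 0, "az": 0, "jaw": 0},
    {"x": 0, "y": 0, "z": 10, "ax": 0, "ay": 0, "az": 0, "jaw": 0},
    {"x": 0, "y": 0, "z": 13, "ax": 0, "ay": 0, "az": 0, "jaw": 0},
    {"x": 0, "y": 0, "z": 16, "ax": 0, "ay": 0, "az": 0, "jaw": 0},
    {"x": 0, "y": 0, "z": 16.5, "ax": 0, "ay": 0, "az": 0, "jaw": 0},
    {"x": 0, "y": 0, "z": 16.5, "ax": 0, "ay": 0, "az": 0, "jaw": 0},
    {"x": 0, "y": 0, "z": 16.5, "ax": 0, "ay": 0, "az": 0, "jaw": 0},
  ],
)

```text
time_s: 10.75
tool_pos: [0.493, -0.2034, 0.1501]
tool_rot: [3.127, 0.288, 0.005]
ft_force: [-1.4, 0.3, 7.8]
width: 0.0006
```

Emit:
step_arm(
  rows=[
    {"x": 0, "y": 0, "z": 3, "ax": 0, "ay": 0, "az": 0, "jaw": 0},
    {"x": 0, "y": 0, "z": 4.5, "ax": 0, "ay": 0, "az": 0, "jaw": 0},
    {"x": 0, "y": 0, "z": 6, "ax": 0, "ay": 0, "az": 0, "jaw": 0},
    {"x": 0, "y": 0, "z": 6, "ax": 0, "ay": 0, "az": 0, "jaw": 0},
    {"x": 0, "y": 0, "z": 6, "ax": 0, "ay": 0, "az": 0, "jaw": 0},
    {"x": 0, "y": 0, "z": 6, "ax": 0, "ay": 0, "az": 0, "jaw": 0},
  ],
)

```text
time_s: 11.25
tool_pos: [0.4932, -0.2035, 0.1471]
tool_rot: [3.126, 0.288, 0.008]
ft_force: [-5.2, 3.0, 17.9]
width: 0.0004
```

17.9 N at the expected stop height (over the 11 N spring) means the button is fully down. Now up.

Emit:
step_arm(
  rows=[
    {"x": 0, "y": 0, "z": 1, "ax": 0, "ay": 0, "az": 0, "jaw": 0},
    {"x": 0, "y": 0, "z": -3, "ax": 0, "ay": 0, "az": 0, "jaw": 0},
    {"x": 0, "y": 0, "z": -8, "ax": 0, "ay": -0.007, "az": 0, "jaw": 0},
    {"x": 0, "y": 0, "z": -14, "ax": 0, "ay": -0.007, "az": 0, "jaw": 0},
    {"x": 0, "y": 0, "z": -30, "ax": 0, "ay": -0.007, "az": 0, "jaw": 0},
    {"x": 0, "y": 0, "z": -50, "ax": 0, "ay": -0.007, "az": 0, "jaw": 0},
    {"x": 0, "y": 0, "z": -50, "ax": 0, "ay": -0.007, "az": 0, "jaw": 60},
    {"x": 0, "y": 0, "z": -50, "ax": 0, "ay": -0.007, "az": 0, "jaw": 75},
  ],
)

```text
time_s: 11.92
tool_pos: [0.4936, -0.2036, 0.1978]
tool_rot: [3.124, 0.288, -0.0]
ft_force: [0.1, 0.6, 0.6]
width: 0.0111
```

```bash
python3 - <<'E'
from m import *
go(.4925,-.2032,.195,10.4+90)
f=grab('top');g=grab('side')
print(comps(g,(3,130,110),(14,255,255),8)[0])
a=cv2.resize(f['image'][205:285,330:410],(400,400),interpolation=cv2.INTER_CUBIC)
b=cv2.resize(g['image'][240:340,220:320],(400,400),interpolation=cv2.INTER_CUBIC)
cv2.imwrite('pics/c6.png',np.hstack([a,b])[:,:,::-1])
E
```

```text
t 11.92 tcp [ 493.6 -203.6  197.8] F [0.1 0.6 0.6] w 11.1 q [-0.41  0.28  1.71 -0.    1.15  0.98] tilt z [ 0.    -0.004 -1.   ] jawyaw -169.46
shift [-1.  -0.6  2.8] turn [ 0.004 -0.003  1.573]
shift [-1.  -0.6  2.8] turn [ 0.003  0.004 -1.568]
[((np.int32(238), np.int32(200), np.int32(8), np.int32(15), np.int32(19)), array([241.1, 207.9])), ((np.int32(264), np.int32(259), np.int32(8), np.int32(10), np.int32(64)), array([267.7, 263.2]))]
```

View pics/c6.png

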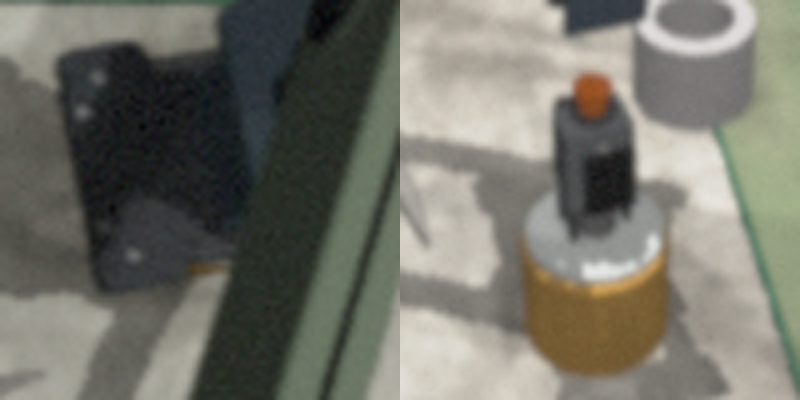

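The button is up, the gauge is upright on the brass rim, and the disc is concentric with the bushing (u≈269). I'll make the quarter turn for the x-face grip.

Emit:
step_arm(
  rows=[
    {"x": -1.5, "y": 0, "z": 0, "ax": 0, "ay": 0, "az": -0.12, "jaw": 70},
    {"x": -1.5, "y": 0, "z": 0, "ax": 0, "ay": 0, "az": -0.24, "jaw": 70},
    {"x": -1.5, "y": 0, "z": 0, "ax": 0, "ay": 0, "az": -0.36, "jaw": 70},
    {"x": -1.5, "y": 0, "z": 0, "ax": 0, "ay": 0, "az": -0.48, "jaw": 70},
    {"x": -1.5, "y": 0, "z": 0, "ax": 0, "ay": 0, "az": -0.6, "jaw": 70},
    {"x": -1.5, "y": 0, "z": 0, "ax": 0, "ay": 0, "az": -0.72, "jaw": 70},
    {"x": -1.5, "y": 0, "z": 0, "ax": 0, "ay": 0, "az": -0.84, "jaw": 70},
    {"x": -1.5, "y": 0, "z": 0, "ax": 0, "ay": 0, "az": -0.96, "jaw": 70},
    {"x": -1.5, "y": 0, "z": 0, "ax": 0, "ay": 0, "az": -1.08, "jaw": 70},
    {"x": -1.5, "y": 0, "z": 0, "ax": 0, "ay": 0, "az": -1.2, "jaw": 70},
    {"x": -1.5, "y": 0, "z": 0, "ax": 0, "ay": 0, "az": -1.32, "jaw": 70},
    {"x": -1.5, "y": 0, "z": 0, "ax": 0, "ay": 0, "az": -1.44, "jaw": 70},
    {"x": -1.5, "y": 0, "z": 0, "ax": 0, "ay": 0, "az": -1.54, "jaw": 70},
    {"x": -1.5, "y": 0, "z": 0, "ax": 0, "ay": 0, "az": -1.57, "jaw": 70},
    {"x": -1.5, "y": 0, "z": 0, "ax": 0, "ay": 0, "az": -1.57, "jaw": 70},
    {"x": -1.5, "y": 0, "z": 0, "ax": 0, "ay": 0, "az": -1.57, "jaw": 70},
  ],
)

```text
time_s: 13.35
tool_pos: [0.4905, -0.2033, 0.1951]
tool_rot: [-2.008, -2.412, 0.007]
ft_force: [-0.3, 0.8, -0.5]
width: 0.0699
```

```bash
python3 - <<'E'
from m import *
go(.492,-.2032,.104,10.4+90)
E
```

```text
t 13.35 tcp [ 490.5 -203.3  195.1] F [-0.3  0.8 -0.5] w 69.9 q [-0.41  0.28  1.72 -0.    1.15 -0.59] tilt z [-0.005 -0.002 -1.   ] jawyaw -79.56
shift [-0.1  2.  91.1] turn [-1.000e-03 -8.000e-03 -3.141e+00]
shift [-0.1  2.  91.1] turn [-0.005  0.001  0.001]
```

Emit:
step_arm(
  rows=[
    {"x": 0, "y": 1.8, "z": 0, "ax": -0.004, "ay": 0, "az": 0, "jaw": 70},
    {"x": 0, "y": 1.8, "z": 25, "ax": -0.004, "ay": 0, "az": 0, "jaw": 70},
    {"x": 0, "y": 1.8, "z": 50, "ax": -0.004, "ay": 0, "az": 0, "jaw": 70},
    {"x": 0, "y": 1.8, "z": 70, "ax": -0.004, "ay": 0, "az": 0, "jaw": 70},
    {"x": 0, "y": 1.8, "z": 83, "ax": -0.004, "ay": 0, "az": 0, "jaw": 70},
    {"x": 0, "y": 1.8, "z": 89, "ax": -0.004, "ay": 0, "az": 0, "jaw": 70},
    {"x": 0, "y": 1.8, "z": 89, "ax": -0.004, "ay": 0, "az": 0, "jaw": 70},
    {"x": 0, "y": 1.8, "z": 89, "ax": -0.004, "ay": 0, "az": 0, "jaw": 70},
    {"x": 0, "y": 1.8, "z": 89, "ax": -0.004, "ay": 0, "az": 0, "jaw": 70},
  ],
)

```text
time_s: 14.1
tool_pos: [0.4926, -0.2034, 0.1071]
tool_rot: [2.009, 2.413, -0.001]
ft_force: [-0.2, 0.2, -0.5]
width: 0.0697
```

```bash
python3 - <<'E'
from m import *
go(.492,-.2032,.104,10.4+90)
g=grab('side')
cv2.imwrite('pics/c7.png',cv2.resize(g['image'][220:340,210:330],(600,600),interpolation=cv2.INTER_CUBIC)[:,:,::-1])
E
```

```text
t 14.1 tcp [ 492.6 -203.4  107.1] F [-0.2  0.2 -0.5] w 69.7 q [-0.41  0.37  1.84 -0.    0.94 -0.59] tilt z [ 0.001 -0.002 -1.   ] jawyaw -79.58
shift [ 0.3 -0.5  3.1] turn [-3.000e-03  0.000e+00 -3.141e+00]
shift [ 0.3 -0.5  3.1] turn [0.    0.002 0.   ]
```

View pics/c7.png

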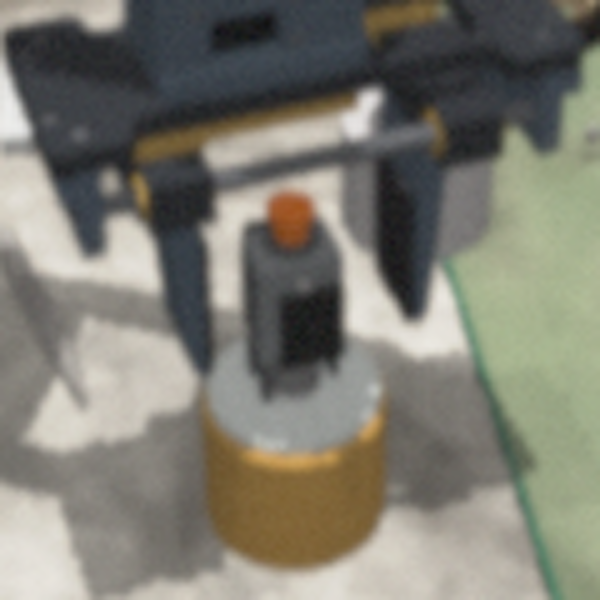

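The fingers straddle the body's x faces with about equal gaps (~42 and ~45 px), clear of the pads. I'll close them.

Emit:
step_arm(
  rows=[
    {"x": 0, "y": 0, "z": 1, "ax": 0, "ay": 0, "az": 0, "jaw": 55},
    {"x": 0, "y": 0, "z": 1, "ax": 0, "ay": 0, "az": 0, "jaw": 45},
    {"x": 0, "y": 0, "z": 1, "ax": 0, "ay": 0, "az": 0, "jaw": 40},
    {"x": 0, "y": 0, "z": 1, "ax": 0, "ay": 0, "az": 0, "jaw": 37},
    {"x": 0, "y": 0, "z": 1, "ax": 0, "ay": 0, "az": 0, "jaw": 35},
    {"x": 0, "y": 0, "z": 1, "ax": 0, "ay": 0, "az": 0, "jaw": 33},
    {"x": 0, "y": 0, "z": 1, "ax": 0, "ay": 0, "az": 0, "jaw": 31},
    {"x": 0, "y": 0, "z": 1, "ax": 0, "ay": 0, "az": 0, "jaw": 28},
    {"x": 0, "y": 0, "z": 1, "ax": 0, "ay": 0, "az": 0, "jaw": 25},
    {"x": 0, "y": 0, "z": 1, "ax": 0, "ay": 0, "az": 0, "jaw": 25},
    {"x": 0, "y": 0, "z": 1, "ax": 0, "ay": 0, "az": 0, "jaw": 25},
  ],
  grip_force=35,
)

```text
time_s: 15.07
tool_pos: [0.4917, -0.2035, 0.1062]
tool_rot: [2.01, 2.414, -0.004]
ft_force: [-4.3, -1.4, 4.4]
width: 0.0318
```

```bash
python3 - <<'E'
from m import *
go(.492,-.2032,.104,10.4+90)
E
```

```text
t 15.07 tcp [ 491.7 -203.5  106.2] F [-4.3 -1.4  4.4] w 31.8 q [-0.41  0.37  1.84 -0.    0.93 -0.59] tilt z [-0.001 -0.002 -1.   ] jawyaw -79.55
shift [0.3 0.4 2.2] turn [-3.000e-03 -2.000e-03 -3.141e+00]
shift [0.3 0.4 2.2] turn [-0.001  0.002  0.001]
```

Gripped at 31.8 mm. I'll lift slowly and straight.

Emit:
step_arm(
  rows=[
    {"x": 0, "y": 0, "z": -3, "ax": 0, "ay": 0, "az": 0, "jaw": 25},
    {"x": 0, "y": 0, "z": -8, "ax": 0, "ay": 0, "az": 0, "jaw": 25},
    {"x": 0, "y": 0, "z": -14, "ax": 0, "ay": 0, "az": 0, "jaw": 25},
    {"x": 0, "y": 0, "z": -22, "ax": 0, "ay": 0, "az": 0, "jaw": 25},
    {"x": 0, "y": 0, "z": -30, "ax": 0, "ay": 0, "az": 0, "jaw": 25},
    {"x": 0, "y": 0, "z": -40, "ax": 0, "ay": 0, "az": 0, "jaw": 25},
    {"x": 0, "y": 0, "z": -50, "ax": 0, "ay": 0, "az": 0, "jaw": 25},
    {"x": 0, "y": 0, "z": -60, "ax": 0, "ay": 0, "az": 0, "jaw": 25},
    {"x": 0, "y": 0, "z": -70, "ax": 0, "ay": 0, "az": 0, "jaw": 25},
    {"x": 0, "y": 0, "z": -75, "ax": 0, "ay": 0, "az": 0, "jaw": 25},
    {"x": 0, "y": 0, "z": -75, "ax": 0, "ay": 0, "az": 0, "jaw": 25},
  ],
)

```text
time_s: 15.98
tool_pos: [0.4926, -0.2036, 0.183]
tool_rot: [2.008, 2.412, -0.002]
ft_force: [0.5, 0.1, -4.7]
width: 0.0317
```

```bash
python3 - <<'E'
from m import *
go(.5205,.231,.181,10.4+90)
g=grab('side')
cv2.imwrite('pics/c8.png',cv2.resize(g['image'][190:340,210:330],(480,600),interpolation=cv2.INTER_CUBIC)[:,:,::-1])
E
```

```text
t 15.98 tcp [ 492.6 -203.6  183. ] F [ 0.5  0.1 -4.7] w 31.7 q [-0.41  0.29  1.74 -0.    1.11 -0.59] tilt z [ 0.002 -0.003 -1.   ] jawyaw -79.55
shift [422.4 106.3   0.7] turn [-5.000e-03  2.000e-03 -3.141e+00]
shift [422.4 106.3   0.7] turn [0.001 0.003 0.001]
```

View pics/c8.png

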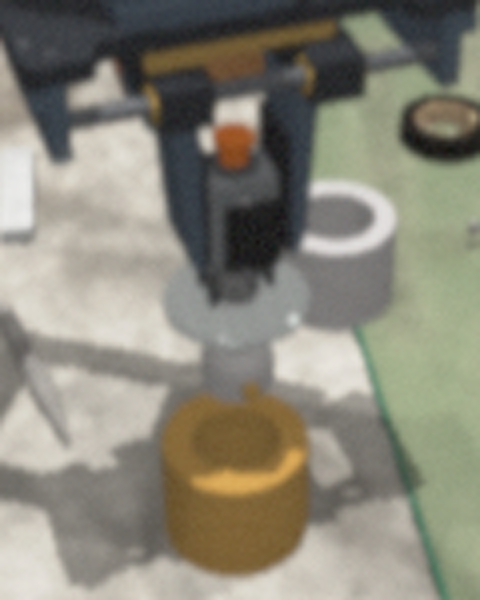

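The gauge is out. The bushing hasn't moved, and the plunger end is visible at (252,390). I'll carry it back to the stand.

Emit:
step_arm(
  rows=[
    {"x": 10, "y": 3, "z": 0, "ax": 0, "ay": 0, "az": 0, "jaw": 25},
    {"x": 32, "y": 8, "z": 0, "ax": 0, "ay": 0, "az": 0, "jaw": 25},
    {"x": 64, "y": 16, "z": 0, "ax": 0, "ay": 0, "az": 0, "jaw": 25},
    {"x": 102, "y": 26, "z": 0, "ax": 0, "ay": 0, "az": 0, "jaw": 25},
    {"x": 140, "y": 36, "z": 0, "ax": 0, "ay": 0, "az": 0, "jaw": 25},
    {"x": 178, "y": 46, "z": 0, "ax": 0, "ay": 0, "az": 0, "jaw": 25},
    {"x": 216, "y": 56, "z": 0, "ax": 0, "ay": 0, "az": 0, "jaw": 25},
    {"x": 254, "y": 65, "z": 0, "ax": 0, "ay": 0, "az": 0, "jaw": 25},
    {"x": 292, "y": 75, "z": 0, "ax": 0, "ay": 0, "az": 0, "jaw": 25},
    {"x": 330, "y": 84, "z": 0, "ax": 0, "ay": 0, "az": 0, "jaw": 25},
    {"x": 365, "y": 93, "z": 0, "ax": 0, "ay": 0, "az": 0, "jaw": 25},
    {"x": 392, "y": 99, "z": 0, "ax": 0, "ay": 0, "az": 0, "jaw": 25},
    {"x": 410, "y": 104, "z": 0, "ax": 0, "ay": 0, "az": 0, "jaw": 25},
    {"x": 420, "y": 107, "z": 0, "ax": 0, "ay": 0, "az": 0, "jaw": 25},
    {"x": 422.5, "y": 107, "z": 0, "ax": 0, "ay": 0, "az": 0, "jaw": 25},
    {"x": 422.5, "y": 107, "z": 0, "ax": 0, "ay": 0.003, "az": 0, "jaw": 25},
    {"x": 422.5, "y": 107, "z": 0, "ax": 0, "ay": 0.003, "az": 0, "jaw": 25},
    {"x": 422.5, "y": 107, "z": 0, "ax": 0, "ay": 0.003, "az": 0, "jaw": 25},
  ],
)

```text
time_s: 17.53
tool_pos: [0.5205, 0.23, 0.1808]
tool_rot: [-2.011, -2.413, 0.001]
ft_force: [0.3, 0.5, -4.1]
width: 0.0317
```

```bash
python3 - <<'E'
from m import *
go(.521,.231,.1062,10.4+90)
f=grab('top');g=grab('side')
a=cv2.resize(f['image'][170:270,110:210],(400,400),interpolation=cv2.INTER_CUBIC)
b=cv2.resize(g['image'][130:230,205:305],(400,400),interpolation=cv2.INTER_CUBIC)
cv2.imwrite('pics/c9.png',np.hstack([a,b])[:,:,::-1])
for P in([.521,.231,.132],[.52,.231,.055]):print(proj(g,P))
E
```

```text
t 17.53 tcp [520.5 230.  180.8] F [ 0.3  0.5 -4.1] w 31.7 q [0.4  0.35 1.66 0.   1.14 0.22] tilt z [-0.001 -0.    -1.   ] jawyaw -79.64
shift [ 0.9  0.7 74.6] turn [0.000e+00 1.000e-03 3.141e+00]
shift [ 0.9  0.7 74.6] turn [-0.001  0.    -0.001]
[254.87592851 161.35945629]
[255.3468724  187.07160949]
```

View pics/c9.png

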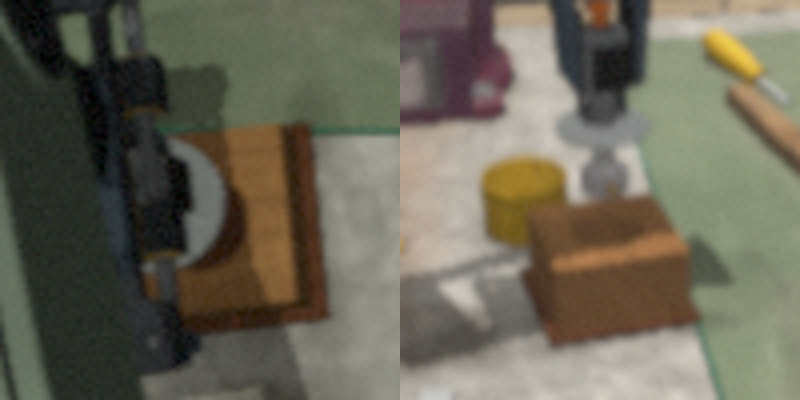

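In the side crop the disc is at (604,125), head at (605,175) and hole at about (608,230): aligned. I'll lower it in.

Emit:
step_arm(
  rows=[
    {"x": 0.9, "y": 0.8, "z": 0, "ax": 0, "ay": 0, "az": 0, "jaw": 25},
    {"x": 0.9, "y": 0.8, "z": 10, "ax": 0, "ay": 0, "az": 0, "jaw": 25},
    {"x": 0.9, "y": 0.8, "z": 20, "ax": 0, "ay": 0, "az": 0, "jaw": 25},
    {"x": 0.9, "y": 0.8, "z": 28, "ax": 0, "ay": 0, "az": 0, "jaw": 25},
    {"x": 0.9, "y": 0.8, "z": 36, "ax": 0, "ay": 0, "az": 0, "jaw": 25},
    {"x": 0.9, "y": 0.8, "z": 44, "ax": 0, "ay": 0, "az": 0, "jaw": 25},
    {"x": 0.9, "y": 0.8, "z": 46, "ax": 0, "ay": 0, "az": 0, "jaw": 25},
    {"x": 0.9, "y": 0.8, "z": 46, "ax": 0, "ay": 0, "az": 0, "jaw": 25},
  ],
)

```text
time_s: 18.3
tool_pos: [0.5208, 0.2311, 0.1338]
tool_rot: [-2.011, -2.412, 0.003]
ft_force: [-0.0, 0.5, -4.9]
width: 0.032
```

```bash
python3 - <<'E'
from m import *
go(.521,.231,.1062,10.4+90)
E
```

```text
t 18.3 tcp [520.8 231.1 133.8] F [-0.   0.5 -4.9] w 32.0 q [0.4  0.39 1.72 0.   1.04 0.22] tilt z [-0.002 -0.001 -1.   ] jawyaw -79.64
shift [-0.2  0.3 27.6] turn [0.    0.004 3.141]
shift [-0.2  0.3 27.6] turn [-0.002  0.    -0.001]
```

Emit:
step_arm(
  rows=[
    {"x": 0, "y": 0, "z": 7, "ax": 0, "ay": 0, "az": 0, "jaw": 25},
    {"x": 0, "y": 0, "z": 14, "ax": 0, "ay": 0, "az": 0, "jaw": 25},
    {"x": 0, "y": 0, "z": 19, "ax": -0.002, "ay": 0, "az": 0, "jaw": 25},
    {"x": 0, "y": 0, "z": 23, "ax": -0.002, "ay": 0, "az": 0, "jaw": 25},
    {"x": 0, "y": 0, "z": 26, "ax": -0.002, "ay": 0, "az": 0, "jaw": 25},
    {"x": 0, "y": 0, "z": 27.5, "ax": -0.002, "ay": 0, "az": 0, "jaw": 25},
    {"x": 0, "y": 0, "z": 27.8, "ax": -0.002, "ay": 0, "az": 0, "jaw": 25},
    {"x": 0, "y": 0, "z": 27.8, "ax": -0.002, "ay": 0, "az": 0, "jaw": 25},
    {"x": 0, "y": 0, "z": 27.8, "ax": -0.002, "ay": 0, "az": 0, "jaw": 25},
  ],
)

```text
time_s: 19.05
tool_pos: [0.5209, 0.2312, 0.1062]
tool_rot: [2.012, 2.413, 0.0]
ft_force: [-0.7, 0.4, -3.6]
width: 0.0317
```

Emit:
step_arm(
  rows=[
    {"x": 0, "y": 0, "z": 0.5, "ax": 0, "ay": 0, "az": 0, "jaw": 25},
    {"x": 0, "y": 0, "z": 1, "ax": 0, "ay": 0, "az": 0, "jaw": 25},
    {"x": 0, "y": 0, "z": 1, "ax": 0, "ay": 0, "az": 0, "jaw": 25},
    {"x": 0, "y": 0, "z": 1, "ax": 0, "ay": 0, "az": 0, "jaw": 25},
  ],
)

```text
time_s: 19.38
tool_pos: [0.5209, 0.2312, 0.1062]
tool_rot: [2.012, 2.413, 0.001]
ft_force: [-2.4, -0.5, 5.9]
width: 0.0318
```

Seated on the stand: the reading is now +5.9 N. I'll release, and rise clear with the jaws wide.

Emit:
step_arm(
  rows=[
    {"x": 0, "y": 0, "z": 0, "ax": 0, "ay": 0, "az": 0, "jaw": 40},
    {"x": 0, "y": 0, "z": 0, "ax": 0, "ay": 0, "az": 0, "jaw": 55},
    {"x": 0, "y": 0, "z": 0, "ax": 0, "ay": 0, "az": 0, "jaw": 65},
    {"x": 0, "y": 0, "z": 0, "ax": 0, "ay": 0, "az": 0, "jaw": 70},
    {"x": 0, "y": 0, "z": 0, "ax": 0, "ay": 0, "az": 0, "jaw": 70},
    {"x": 0, "y": 0, "z": -20, "ax": 0, "ay": 0, "az": 0, "jaw": 70},
    {"x": 0, "y": 0, "z": -50, "ax": 0, "ay": 0, "az": 0, "jaw": 70},
    {"x": 0, "y": 0, "z": -85, "ax": 0, "ay": 0, "az": 0, "jaw": 70},
    {"x": -40, "y": 0, "z": -110, "ax": 0, "ay": 0, "az": 0, "jaw": 70},
    {"x": -80, "y": 0, "z": -110, "ax": 0, "ay": 0, "az": 0, "jaw": 70},
    {"x": -120, "y": 0, "z": -110, "ax": 0, "ay": 0, "az": 0, "jaw": 70},
    {"x": -160, "y": 0, "z": -110, "ax": 0, "ay": 0, "az": 0, "jaw": 70},
    {"x": -200, "y": 0, "z": -110, "ax": 0, "ay": 0, "az": 0, "jaw": 70},
    {"x": -200, "y": 0, "z": -110, "ax": 0, "ay": 0, "az": 0, "jaw": 70},
  ],
  grip_force=10,
)

```text
time_s: 20.55
tool_pos: [0.5579, 0.0281, 0.2162]
tool_rot: [2.016, 2.404, -0.002]
ft_force: [-0.4, 0.1, 0.5]
width: 0.07
```

```bash
python3 - <<'E'
from m import *
go(.521,.231,.1062,10.4+90)
f=grab('top','topE.png');g=grab('side')
a=cv2.resize(f['image'][190:265,125:200],(400,400),interpolation=cv2.INTER_CUBIC)
b=cv2.resize(g['image'][140:215,220:295],(400,400),interpolation=cv2.INTER_CUBIC)
c=f['image'][130:330,70:470]
d=g['image'][140:340,130:530]
cv2.imwrite('pics/c10.png',np.vstack([np.hstack([a,b]),np.hstack([c,d])])[:,:,::-1])
E
```

```text
t 20.55 tcp [557.9  28.1 216.2] F [-0.4  0.1  0.5] w 70.0 q [ 0.03  0.3   1.63 -0.    1.21 -0.14] tilt z [ 0.002 -0.003 -1.   ] jawyaw -79.97
shift [206.6  -1.1 109.2] turn [ 6.000e-03 -2.000e-03  3.135e+00]
shift [206.6  -1.1 109.2] turn [ 0.001  0.004 -0.006]
```

View pics/c10.png

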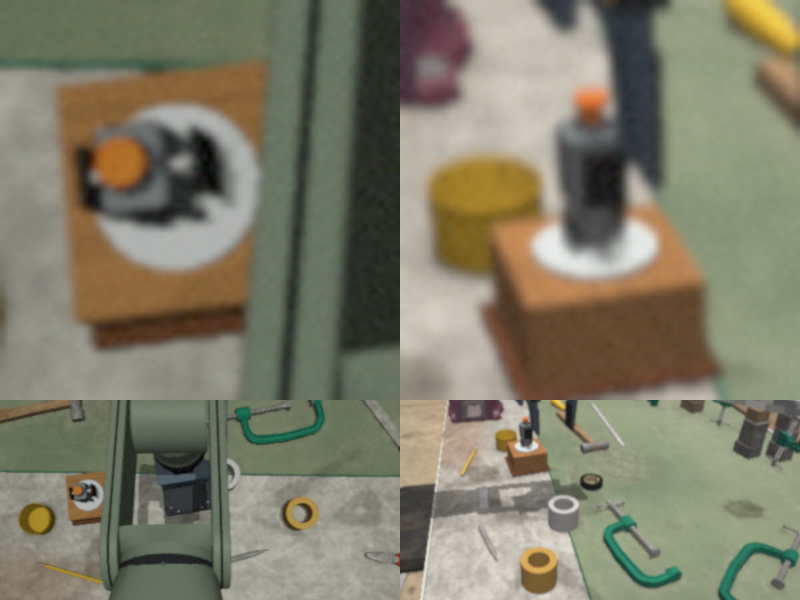

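The gauge hangs upright in the stand with its button up. The pads are about 22 px apart against 25 at the start, which fits about 46 mm over the pads (a bore of about 40 mm). The bushings, tape and punch are in place. Handing in.

```bash
python3 -c "
from station import r
print(r.close_job())"
```

```text
the job is handed in; nothing more can be done
None
```

I took the bore of the brass bushing and hung the gauge back upright in its stand. The job was handed in at about 20.6 s, and no verdict was reported.

- **Setting in:** I squeezed the pads fully (39 mm over them) and set the gauge into the brass bushing. The disc met the rim at the expected height, where the weight came off the arm, and I let go of the pads.
- **Locking the size:** I pushed the button to its stop, reading 17.9 N at the expected height, and the next picture showed it up again.
- **Lifting out:** I gripped the body on its x faces, reading 31.8 mm, and lifted it straight out.
- **Stand:** I lowered the gauge until the load came onto the stand, released it and moved the arm clear.

**Last checks:**
- **Gauge:** it stands upright with its disc flat on the stand and its button up. The pad spacing in the picture dropped to about 0.89 of the starting value, against 0.885 expected for a bore of about 40 mm. That is a coarse check, good to a millimetre or so, not a direct reading of the size.
- **Bench:** the brass bushing, steel bushing, tape and punch looked unmoved. The arm hid the offcut in the last top view, so I did not confirm it there; the arm stayed at least 85 mm above the bench throughout.
- **Disagreement:** the two cameras differed by 2–3 mm on the bushing's position, so I set the gauge in using the offset seen in the side view.

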